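Clamp the model-bike wheel and hold the hardness gauge on its tyre

ROBOT

A 7-joint arm with a two-finger parallel gripper is mounted at the origin on the work surface. World frame = base frame: x ahead of the robot, y to its left, z up, the work surface at z = 0. Lengths are in m, angles in rad, forces in N, time in s.
With the tool pointing down it reaches from about 0.4 to 0.85 m from the base axis. Payload 10.4 kg.
Tool frame: the origin (TCP) lies midway between the tips of the shut fingers; the grasp point (between the pads) lies r.grip_point_offset behind it (r.grip_point_offset is the distance from the TCP to the grasp point, in m); z points along the fingers, y is the line along which they close (so a half turn about z gives the same grasp; the last joint's range is limited). The gripper opens to 87 mm and grips with 3 to 60 N. Pads are 19 mm wide; open, the fingers measure 117 mm over their backs; the gripper's body (75 mm by 190 mm) begins 51 mm behind the grasp point.
Start: joints at [-1.146, 0.332, -0.065, 1.46, 0.022, 1.35, -0.088], TCP at [0.271, 0.563, 0.223] pointing down, gripper open.
Joint ranges: [-2.6, 2.6], [-0.5, 2.12], [-1.47, 1.34], [0.16, 2.42], [-1.27, 4.41], [0.06, 2.06], [-2.6, 2.6]. Speed limits (rad/s): [2.22, 2.22, 2.79, 2.79, 3.14, 3.14, 3.14].

INTERFACE

Orientations are given as a unit quaternion [x, y, z, w].
In Python, from bench import r gives the robot as it stands.
- The arm moves only by the tool play_rows, never from a script. Its arguments are lists of equal length, an entry for each row: "claw": the closure, from 0 (fully open) to 1 (shut); "delta_pos": the shift along the tool's x, y, z scaled (see below), a list of three; "delta_rot": the turn, a rotation vector about the tool's x, y, z scaled (see below), a list of three. A call has 1 to 8 rows; each row shifts and turns the commanded pose from where the row before left it, along the tool's axes as they then stand; what a row does not reach is not made up. The controller multiplies each number of a shift by 200 mm and each number of a turn by pi rad. A row lasts 1/10 s, in which the tool goes at most 50 mm and 8.59 degrees, less where a joint would pass 70% of its speed; a pose out of reach is approached as far as the arm can. A call with a number of a shift or a turn outside -1 to 1 is refused whole. A call with a gripper value outside its range is refused whole. The fingers move at their own pace and stop on an object; "squeeze" is the grip in N (left out, the last holds). Time passes only in rows, so rows that do not move let the fingers close. It gives the time, the measured TCP pose, the force, the opening and the grip force at its end, in the units of the state.
- r.read_state(): the state, without advancing time (a new reading comes with each control period).
- r.camera(name): name is "scene" or "top"; returns a dict with "pixels" (384x512x3 uint8, red, green, blue), "camera_matrix" (3x3 intrinsics, pixels), "cam_to_world" (4x4, takes a point from camera to world coordinates). Camera axes: x right, y up, looking along -z (the intrinsics and any distortion apply to the point x, -y, -z); pixel columns grow to the right and rows downward; lengths in m; the calibration is good to about 2 mm. A picture is of the moment at which its call begins. There is no depth.
- r.close_job(): hands the job in; it is judged then, once.
The state is a dict: "time": time; "joint_positions": joint angles; "joint_vel": joint speeds; "joint_torque": joint torques, N m; "ee_pos": TCP position; "eef_rot": TCP orientation; "ft_force": force on the tool from outside, world axes, zero at the start; "torque": the same for the moment, N m; "width": finger opening in m; "grip_force": force on a finger pad.
Only numpy, scipy, OpenCV 4.12 (cv2) and the standard library are available. Lean on these libraries where they do the work, as an engineer would, in place of code of your own. Each camera call takes 0.05 s, during which the arm holds its last target. There are 200 camera calls.

TASK

The wheel has just been loaded in its stand: first swing the open clamp bar down until it lies flat over the axle. Then take the hardness gauge out of the tool rack and hold its tip on the white spot on the tyre, square to the tread (the gauge pointing at the axle), pressing lightly so that the plunger is about half in and never rammed. Do not turn the wheel or disturb the other things, and finish while still holding the gauge pressed there: do not put it down or let go.

Things in the scene. Friction and masses are not known exactly. Their poses are not given: they have to be found in the camera images.
- stand: fixed aluminium wheel stand: base plate 170 x 130 x 12 mm (x, y, z), two uprights 10 mm thick at y = -34 and +34 mm carrying the axle. Origin at the centre of its underside, z up; the axle lies along its y axis 72 mm up, 116 mm long. The clamp bar is on its +y side, its hinge pin parallel to y at x = 50, y = 50, z = 82 mm; the hinge cheeks there are 90 mm tall
- wheel: model-bike wheel, black rubber tyre, 110 mm diameter (tread radius 55), 36 mm wide, flat tread 20 mm wide, upright in the stand. Origin at its centre on the axle, y along the axle, z from the axle out through the white spot: the direction square to the tread there, within 0.4 rad of vertical. Turns only against stiff friction (about 5 N at the tread)
- spot (a point): centre of the round white painted spot (16 mm diameter) on the tyre's tread, at the tread surface, 55 mm from the axle along the wheel's z. Its axes are those of wheel
- clamp (a joint): angle of the clamp bar: 0 rad when shut (level over the axle end, against its stop), growing as the bar's free end rises; starts at 0.45 to 0.85 rad. A stiff hinge: the bar stays where it is left and takes about 2 N at the push point to move
- clamp_push (a point): point on the top face of the dark steel clamp bar (125 x 20 x 8 mm, a black rubber grip 22 mm wide over its last 34 mm), on its centre line 70 mm from the hinge. The bar runs from the hinge to the stand's -x. Shut, this point is at x = -20, y = 50, z = 86 mm in the stand's frame and can be pushed straight down there with closed fingertips. Axes turn with the bar
- rack: plywood tool rack fixed to the table, 60 x 170 x 80 mm (x, y, z), origin at the centre of its underside, z up. Its top plate, 12 mm thick, has two 16 mm through holes at y = -45 and +45 mm; the gauge hangs in one and a driver in the other, either way round
- gauge: hardness gauge hanging upright in the rack: black grip block 32 x 22 x 60 mm (x, y, z), white dial (31 mm) 6 mm proud of its -x face; below it a steel barrel 12 mm diameter, 45 mm long, and a 6 mm plunger standing out 18 mm more. Origin at the centre of the block's underside (resting on the rack, 80 mm up), z up from tip to block. Grip across its y, 35 mm above the origin. About 130 g
- plunger (a joint): how far the gauge's plunger is pushed in: 0 when free, 0.014 m at its end stop. Spring: 0.7 N to start, plus 0.35 N per mm, so half in (7 mm) is about 3.2 N
- gauge_tip (a point): end of the plunger's round tip (3 mm radius), on the gauge's axis, 63 mm below the gauge's origin when the plunger is free. Its axes are those of gauge
- driver: hex driver with a grey waisted round handle (30 mm diameter, 56 mm high) hanging in the rack's other hole; origin at the underside of the handle. To be left alone
- shock: small spring shock absorber lying on the table, 108 x 18 x 18 mm, origin at its underside. To be left alone
- battery: blue battery pack 140 x 46 x 26 mm, origin at its underside. To be left alone
- spray: spray can, 64 mm diameter, 190 mm tall, origin at its underside. To be left alone
- grease: small jar, 50 mm diameter, 55 mm tall, origin at its underside. To be left alone
- spare: spare wheel lying flat, 110 mm diameter, 36 mm thick, no spot on it, origin at its underside. To be left alone
- screwdriver: screwdriver lying on the table, origin at its underside. To be left alone
Things that resemble listed ones, but are neither listed nor needed, are in the scene too. What is shaped like the stand but red is not meant.

How it is judged:
On the way, in this order (a step that is already met when the one before it is completed fails the run):
1. the clamp bar is shut flat over the axle (value of joint clamp below 0.06 rad), for 0.2 s.
2. the gauge is lifted out of the rack in the gripper (height (world z) of gauge above 0.145 m and contact force between the fingers and gauge above 0.5 N), for 0.2 s.
At the end, for the whole second after the job is handed in: Clamp within 0.06 rad of shut; gauge gripped and still, off the rack, its tip within 8 mm of the spot's centre, its axis within 0.17 rad of square to the tread, plunger in by 3.5 to 10.5 mm of its 14 mm, pressing the tyre with 1 to 6 N (value of joint clamp below 0.06 rad and distance between gauge_tip and spot below 0.008 m and angle between the z axis of gauge and the z axis of wheel, either way round below 0.17 rad and value of joint plunger between 0.0035 and 0.0105 m and contact force between gauge and wheel between 1 and 6 N and contact force between the fingers and gauge above 1 N and contact force between gauge and rack below 0.1 N and linear speed of gauge below 0.02 m/s); the arm keeps its last pose, push and grip.
It fails at once if the gauge is rammed against the tyre (over 12 N) (contact force between gauge and wheel above 12 N).
It fails at once if the wheel is turned (spot moved more than 7 mm) (distance of spot from where it was at the start of the episode above 0.007 m).
It fails at once if a bystander is disturbed (moved more than 30 mm) (distance of any of driver, shock, battery, spray, grease, spare, screwdriver from where it was at the start of the episode above 0.03 m).
It also fails if it takes over 54 s, if anything falls off the work surface, if the arm or the gripper's body presses on something with over 40 N, if the wrist force passes 120 N, or if a joint passes its speed limit or range.

## Working session

There is one attempt and no reset: what is moved stays moved. The work goes in short steps, Python scripts to look and compute and a tool call to move; the robot and the scene stay as the last step left them, time stands still between calls to the robot, and variables do not carry over. Pictures are saved under pics/ and viewed, at most 10 in all, crops included, and the job is handed in when it is done.

Besides the shell and the picture viewer there is one more tool, called as name(argument=value, ...) on one line, values as JSON. play_rows: Moves the arm, as the interface text tells. Shifts and turns lie within -1 to 1; 1 stands for 200 mm of shift or pi rad of turn. Its arguments: {"type":"object","properties":{"claw":{"type":"array"},"delta_pos":{"type":"array"},"delta_rot":{"type":"array"},"squeeze":{"type":"number"}},"required":["claw","delta_pos","delta_rot"]}

```bash
mkdir -p pics; python3 - <<'E'
from bench import r
import cv2,numpy as np,pickle
d={}
for n in("scene","top"):
    c=r.camera(n);d[n]=c
    cv2.imwrite(f"pics/{n}0.png",cv2.resize(c["pixels"][:,:,::-1],(800,600),interpolation=cv2.INTER_CUBIC))
    print(n,c["camera_matrix"],c["cam_to_world"],c.keys())
pickle.dump(d,open("c0.pkl","wb"))
print(r.read_state(),r.grip_point_offset)
E
```

```text
scene [[459.88534415   0.         254.6205462 ]
 [  0.         459.88534415 200.46653559]
 [  0.           0.           1.        ]] [[ 0.39825641 -0.60079327  0.69313727  1.5676592 ]
 [ 0.9172155   0.25228857 -0.30832808 -0.44315754]
 [ 0.01037082  0.75854988  0.65153244  1.13209172]
 [ 0.          0.          0.          1.        ]] dict_keys(['pixels', 'camera_matrix', 'cam_to_world'])
top [[383.61628514   0.         254.39216207]
 [  0.         383.61628514 185.50025973]
 [  0.           0.           1.        ]] [[-0.01975568  0.98600996 -0.16551155  0.30890056]
 [-0.99940052 -0.02418269 -0.02477496 -0.00337615]
 [-0.02843087  0.16492289  0.98589661  1.21285974]
 [ 0.          0.          0.          1.        ]] dict_keys(['pixels', 'camera_matrix', 'cam_to_world'])
{'time': 0.1, 'joint_positions': array([-1.14559174,  0.33279312, -0.06470958,  1.46082626,  0.02159853,
        1.3498997 , -0.08851867]), 'joint_vel': array([-0.00116381, -0.0007969 , -0.00129194, -0.00251842,  0.00228352,
       -0.00070141, -0.00083325]), 'joint_torque': array([ 6.64047766e-04, -6.24539924e+01,  2.44509912e-02, -3.90723646e+01,
       -6.13105483e-02,  3.64987319e-02,  7.29522640e-05]), 'ee_pos': array([0.27046993, 0.56307635, 0.22185807]), 'eef_rot': array([ 2.22031944e-01,  9.75039198e-01, -6.05249236e-04, -1.12020337e-04]), 'ft_force': array([ 0.06466596, -0.43545545,  0.32546278]), 'torque': array([ 0.00410713, -0.02250322, -0.00902983]), 'grip_force': 0.0, 'width': 0.08739123113809628} 0.0187
```

View pics/scene0.png

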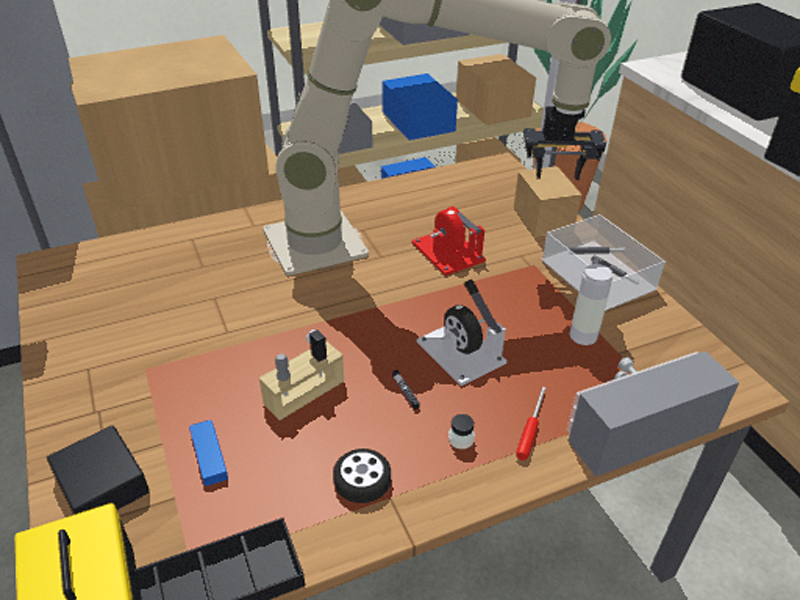

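View pics/top0.png

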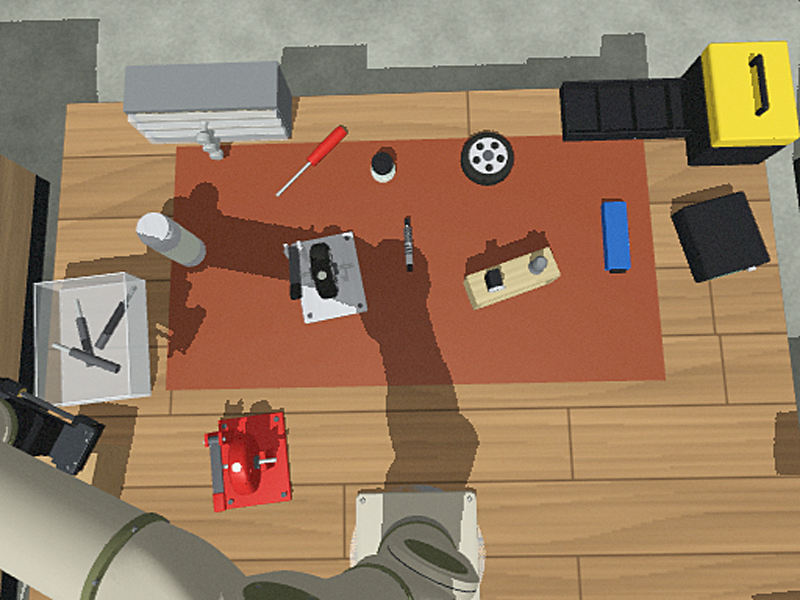

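```bash
python3 - <<'E'
import cv2,numpy as np,pickle
d=pickle.load(open("c0.pkl","rb"))
def crop(n,x,y,w=66,h=84,s=6):
    im=cv2.resize(d[n]["pixels"][y:y+h,x:x+w,::-1].copy(),(w*s,h*s),interpolation=cv2.INTER_CUBIC)
    for k in range(0,w,10):
        cv2.line(im,(k*s,0),(k*s,6),(0,255,255),1);cv2.putText(im,str(x+k),(k*s,16),0,.35,(0,255,255),1)
    for k in range(0,h,10):
        cv2.line(im,(0,k*s),(6,k*s),(0,255,255),1);cv2.putText(im,str(y+k),(8,k*s+4),0,.35,(0,255,255),1)
    return im
cv2.imwrite("pics/stand1.png",np.hstack([crop("top",178,138),crop("scene",264,172)]))
cv2.imwrite("pics/rack1.png",np.hstack([crop("top",294,140),crop("scene",160,200)]))
E
```

```text
(no output)
```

View pics/stand1.png

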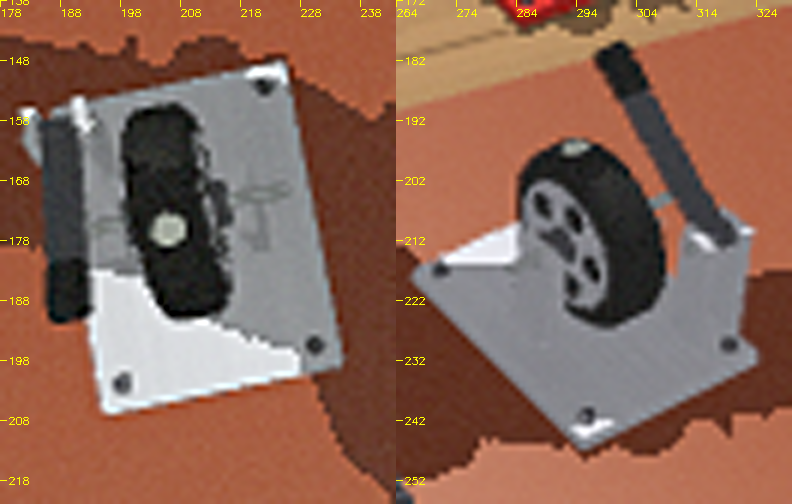

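View pics/rack1.png

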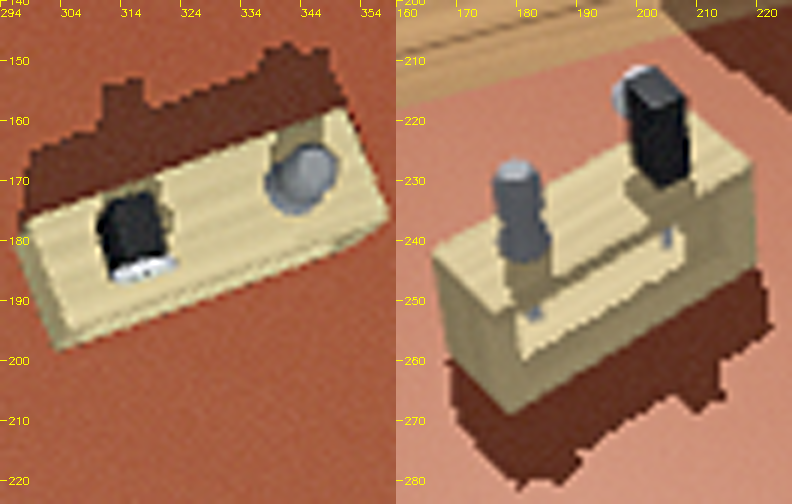

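```bash
cat > h.py <<'E'
import numpy as np,pickle
from scipy.optimize import least_squares
from scipy.spatial.transform import Rotation as R
d=pickle.load(open("c0.pkl","rb"))
def proj(n,P):
    c=d[n];T=np.linalg.inv(c["cam_to_world"]);p=np.atleast_2d(P)@T[:3,:3].T+T[:3,3]
    u=np.c_[p[:,0],-p[:,1],-p[:,2]]@c["camera_matrix"].T
    return u[:,:2]/u[:,2:]
X0={"top":(178,138),"scene":(264,172)};X1={"top":(294,140),"scene":(160,200)}
def px(X,n,x,y):
    if n=="scene":x-=396
    return np.array([X[n][0]+(x+.5)/6-.5,X[n][1]+(y+.5)/6-.5])
def place(p,L):
    c,s=np.cos(p[2]),np.sin(p[2]);L=np.atleast_2d(L)
    return np.c_[p[0]+c*L[:,0]-s*L[:,1],p[1]+s*L[:,0]+c*L[:,1],L[:,2]]
def fit(X,obs,x0,f=lambda p:p,pt=lambda p,l:place(p,l)):
    def res(p):return np.concatenate([(proj(n,pt(p,l))[0]-px(X,n,*q)) for n,l,q in obs])
    s=least_squares(res,x0,loss="soft_l1");print(np.round(s.x,4),"res px",np.round(res(s.x).reshape(-1,2),1).tolist());return s.x
E
cat > m.py <<'E'
from h import *
a,b=.085,.065
S=fit(X0,[("top",(a,-b,.012),(285,60)),("top",(-a,-b,.012),(344,362)),("top",(-a,b,.012),(106,412)),
 ("scene",(-a,-b,.012),(413,272)),("scene",(a,-b,.012),(585,450)),("scene",(a,b,.012),(757,352))],[.6,.1,0]) if 0 else None
def tryfit(X,o,x0):
    return fit(X,o,x0)
S=fit(X0,[("top",(a,-b,.012),(285,60)),("top",(-a,-b,.012),(344,362)),("top",(-a,b,.012),(106,412)),
 ("scene",(-a,-b,.012),(413,272)),("scene",(a,-b,.012),(585,450)),("scene",(a,b,.012),(757,352))],[.6,.1,0])
# spot: param angle phi about the axle
def sp(p,l):return place(S,[(p[0]),p[1],p[2]])
P=fit(X0,[("top",0,(169,229)),("scene",0,(577,147))],[0,0,.127],pt=sp)
print("spot phi",np.arctan2(P[0],P[2]-.072),"rad",np.hypot(P[0],P[2]-.072),"world",place(S,P))
E0=fit(X0,[("top",0,(68,318)),("scene",0,(614,48))],[-.05,.05,.14],pt=sp)
print("bar end",place(S,E0),"th",np.arctan2(E0[2]-.082,.05-E0[0]),"len",np.hypot(E0[2]-.082,.05-E0[0]))
a,b=.03,.085
K=fit(X1,[("top",(a,b,.08),(18,222)),("top",(a,-b,.08),(343,107)),("top",(-a,-b,.08),(390,215)),("top",(-a,b,.08),(70,332)),
 ("scene",(-a,-b,.08),(432,247)),("scene",(a,-b,.08),(497,312)),("scene",(a,b,.08),(752,160)),("scene",(-a,b,.08),(700,115))],[.6,-.2,.3])
print("holes",place(K,[(0,-.045,.08),(0,.045,.08)]))
a,b=.016,.011
G=fit(X1,[("scene",(-a,-b,.14),(628,82)),("scene",(-a,b,.14),(655,66)),("scene",(a,b,.14),(688,96)),("scene",(a,-b,.14),(660,109)),
 ("scene",(-a,-b,.08),(632,172)),("scene",(a,-b,.08),(658,190)),("scene",(a,b,.08),(690,178))],[.6,-.15,.3])
print(proj("top",place(G,[(-a,-b,.14),(-a,b,.14),(a,b,.14),(a,-b,.14),(-.022,0,.11)])), )
E
python3 m.py
```

```text
[0.5444 0.1678 0.1841] res px [[-0.1, -0.8], [0.3, -0.2], [-0.3, -0.1], [-0.7, -0.4], [-0.3, -1.4], [0.5, 0.0]]
[-0.0201  0.0015  0.1228] res px [[-0.3, -0.1], [-0.3, 0.1]]
spot phi -0.37692054192548535 rad 0.05460598616452311 world [[0.52437683 0.16553672 0.12277278]]
[-0.0573  0.0537  0.1471] res px [[-0.5, -0.2], [-0.7, 0.1]]
bar end [[0.4782902  0.21007048 0.14714554]] th 0.5458343488755293 len 0.1254895103309434
[ 0.5225 -0.1949  0.3211] res px [[0.9, -0.4], [-0.2, -0.1], [-0.5, 0.4], [-0.6, -0.1], [-0.0, 0.4], [-0.1, 0.1], [0.4, 0.3], [-2.1, -1.5]]
holes [[ 0.53675167 -0.23758455  0.08      ]
 [ 0.50834763 -0.15218425  0.08      ]]
[ 0.5107 -0.1532  0.2707] res px [[-1.1, -0.1], [0.2, -0.3], [0.3, 0.0], [-0.8, 0.8], [-0.4, -1.6], [0.7, 0.8], [1.0, -0.1]]
[[322.05223041 180.63375174]
 [314.62749993 182.86477204]
 [311.10922936 172.24886079]
 [318.49920969 170.03308379]
 [317.58476111 185.50095666]]
```

```bash
cat > g.py <<'E'
from h import *
from bench import r
S=np.array([.5444,.1678,.1841]);G=np.array([.5107,-.1532,.2707]);PHI=-.377
def Q(zdir,yang):  # tool rotation: z along zdir, y near heading yang
    z=np.array(zdir,float);z/=np.linalg.norm(z);y=np.array([np.cos(yang),np.sin(yang),0]);y-=z*(y@z);y/=np.linalg.norm(y)
    return R.from_matrix(np.c_[np.cross(y,z),y,z])
def delta(pos,q=None):
    s=r.read_state();q0=R.from_quat(s["eef_rot"]);dp=q0.inv().apply(np.array(pos)-s["ee_pos"])
    dr=(q0.inv()*q).as_rotvec() if q is not None else np.zeros(3)
    print("t",s["time"],"dpos/.2",np.round(dp/.2,4),"drot/pi",np.round(dr/np.pi,4),"rows>=",np.linalg.norm(dp)/.05,np.linalg.norm(dr)/.15)
E
python3 - <<'E'
from g import *
w=place(S,[(-.02,.05,.19)])[0];print(w)
delta(w,Q((0,0,-1),S[2]+np.pi/2))
w=place(G,[(0,0,.18)])[0];print(w)
E
```

```text
[0.51558488 0.21329383 0.19      ]
t 0.1 dpos/.2 [-1.862  -1.0456  0.1607] drot/pi [-4.000e-04 -1.000e-04 -2.011e-01] rows>= 8.566074576178426 4.212647484809498
[ 0.5107 -0.1532  0.18  ]
```

play_rows(claw=[1, 1, 1, 1, 1, 1, 1, 1], delta_pos=[[-0.12, -0.065, 0], [-0.12, -0.065, 0], [-0.12, -0.065, 0], [-0.12, -0.065, 0], [-0.12, -0.065, 0], [-0.12, -0.065, 0], [-0.12, -0.065, 0], [-0.12, -0.065, 0]], delta_rot=[[0, 0, 0], [0, 0, 0], [0, 0, 0], [0, 0, 0], [0, 0, 0], [0, 0, 0], [0, 0, 0], [0, 0, 0]], squeeze=20)

```text
time: 0.9
ee_pos: [0.399, 0.3854, 0.2223]
eef_rot: [0.222, 0.975, -0.0, -0.0]
ft_force: [0.9, 0.1, 0.9]
width: 0.0307
grip_force: 0.0
```

play_rows(claw=[1, 1, 1, 1, 1, 1, 1, 1], delta_pos=[[-0.12, -0.065, 0], [-0.12, -0.065, 0], [-0.12, -0.065, 0], [-0.12, -0.065, 0], [-0.12, -0.065, 0], [-0.12, -0.065, 0], [-0.12, -0.065, 0], [0, 0, 0]], delta_rot=[[0, 0, 0], [0, 0, 0], [0, 0, 0], [0, 0, 0], [0, 0, 0], [0, 0, 0], [0, 0, 0], [0, 0, 0]])

```text
time: 1.7
ee_pos: [0.5127, 0.2276, 0.2223]
eef_rot: [0.225, 0.974, -0.001, 0.0]
ft_force: [0.4, 0.2, -0.7]
width: 0.0005
grip_force: 0.0
```

play_rows(claw=[1, 1, 1, 1, 1, 1], delta_pos=[[0, 0, 0], [0, 0, 0], [0, 0, 0], [0, 0, 0], [0, 0, 0], [0, 0, 0]], delta_rot=[[0, 0, -0.04], [0, 0, -0.04], [0, 0, -0.04], [0, 0, -0.04], [0, 0, -0.04], [0, 0, 0]])

```text
time: 2.3
ee_pos: [0.5102, 0.2322, 0.2223]
eef_rot: [-0.091, 0.996, 0.0, -0.0]
ft_force: [1.0, 0.3, -0.8]
width: 0.0006
grip_force: 0.0
```

```bash
python3 - <<'E'
from g import *
w=place(S,[(-.02,.05,.145)])[0]
delta(w,Q((0,0,-1),S[2]+np.pi/2))
s=r.read_state();print(s["ft_force"],s["width"],s["joint_positions"])
E
```

```text
t 2.3 dpos/.2 [-0.0093 -0.0979  0.3863] drot/pi [ 0.     -0.0002 -0.0003] rows>= 1.59442307309688 0.007594767077730142
[ 1.01953271  0.31198243 -0.82497077] 0.0006430702578224493 [-0.62595174  0.18763663  0.1343116   1.64362128 -0.02615003  1.31258446
  1.26664716]
```

play_rows(claw=[1, 1, 1, 1, 1, 1], delta_pos=[[-0.009, -0.098, 0], [0, 0, 0.1], [0, 0, 0.1], [0, 0, 0.1], [0, 0, 0.07], [0, 0, 0]], delta_rot=[[0, 0, 0], [0, 0, 0], [0, 0, 0], [0, 0, 0], [0, 0, 0], [0, 0, 0]])

```text
time: 2.9
ee_pos: [0.5148, 0.2126, 0.1466]
eef_rot: [-0.089, 0.996, -0.001, -0.002]
ft_force: [0.1, 1.1, 0.3]
width: 0.0005
grip_force: 0.0
```

play_rows(claw=[1, 1, 1, 1, 1, 1, 1, 1], delta_pos=[[0, 0, 0.04], [0, 0, 0.04], [0, 0, 0.04], [0, 0, 0.04], [0, 0, 0.04], [0, 0, 0.04], [0, 0, 0.03], [0, 0, 0]], delta_rot=[[0, 0, 0], [0, 0, 0], [0, 0, 0], [0, 0, 0], [0, 0, 0], [0, 0, 0], [0, 0, 0], [0, 0, 0]])

```text
time: 3.7
ee_pos: [0.5155, 0.2126, 0.0935]
eef_rot: [-0.09, 0.996, -0.0, -0.001]
ft_force: [-0.1, -0.3, -0.9]
width: 0.0006
grip_force: 0.0
```

play_rows(claw=[1, 1, 1, 1], delta_pos=[[0, 0, 0.015], [0, 0, 0.01], [0, 0, 0.01], [0, 0, 0]], delta_rot=[[0, 0, 0], [0, 0, 0], [0, 0, 0], [0, 0, 0]])

```text
time: 4.1
ee_pos: [0.516, 0.2128, 0.0874]
eef_rot: [-0.09, 0.996, 0.0, 0.0]
ft_force: [0.0, -0.2, -0.6]
width: 0.0006
grip_force: 0.0
```

play_rows(claw=[1, 1], delta_pos=[[0, 0, 0.006], [0, 0, 0]], delta_rot=[[0, 0, 0], [0, 0, 0]])

```text
time: 4.3
ee_pos: [0.5161, 0.2129, 0.0865]
eef_rot: [-0.09, 0.996, 0.0, 0.0]
ft_force: [-0.3, -0.2, 1.1]
width: 0.0005
grip_force: 0.5
```

play_rows(claw=[1, 1, 1], delta_pos=[[0, 0, 0.006], [0, 0, 0.004], [0, 0, 0]], delta_rot=[[0, 0, 0], [0, 0, 0], [0, 0, 0]])

```text
time: 4.6
ee_pos: [0.5162, 0.2129, 0.0861]
eef_rot: [-0.09, 0.996, 0.0, 0.0]
ft_force: [-7.1, -3.1, 18.8]
width: 0.0004
grip_force: 9.4
```

```bash
python3 - <<'E'
from bench import r
import cv2
c=r.camera("scene")["pixels"][160:270,240:350,::-1]
cv2.imwrite("pics/push.png",cv2.resize(c,(550,550),interpolation=cv2.INTER_CUBIC))
E
```

```text
(no output)
```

View pics/push.png

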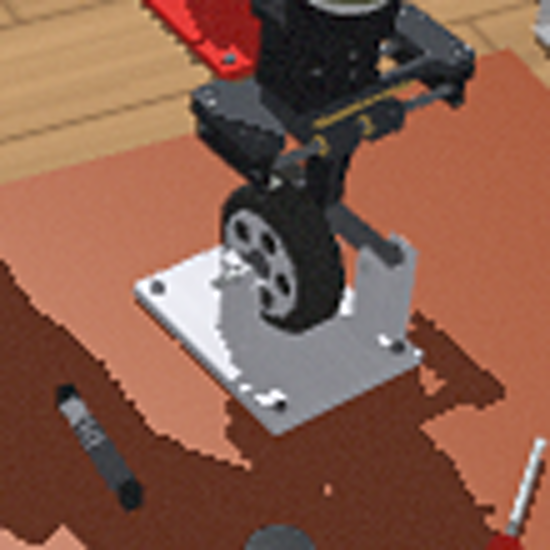

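play_rows(claw=[1, 1, 1, 1, 1, 1, 1], delta_pos=[[0, 0, -0.04], [0, 0, -0.1], [0, 0, -0.15], [0, 0, -0.15], [0, 0, -0.15], [0, 0, -0.1], [0, 0, 0]], delta_rot=[[0, 0, 0], [0, 0, 0], [0, 0, 0], [0, 0, 0], [0, 0, 0], [0, 0, 0], [0, 0, 0]])

```text
time: 5.35
ee_pos: [0.5173, 0.2134, 0.2255]
eef_rot: [-0.09, 0.996, 0.001, 0.002]
ft_force: [-0.7, -0.3, -0.7]
width: 0.0003
grip_force: 0.0
```

```bash
python3 - <<'E'
from g import *
w=place(G,[(0,0,.222)])[0]
delta(w,Q((0,0,-1),G[2]+np.pi/2))
c=r.camera("scene");d["s"]=c;import cv2
cv2.imwrite("pics/after.png",cv2.resize(c["pixels"][160:260,240:350,::-1],(770,700)[:2] and (660,600),interpolation=cv2.INTER_CUBIC))
E
```

```text
t 5.35 dpos/.2 [ 0.3618 -1.7974  0.0128] drot/pi [ 0.0005  0.0016 -0.0287] rows>= 7.333818980554054 0.6025712894588205
```

View pics/after.png

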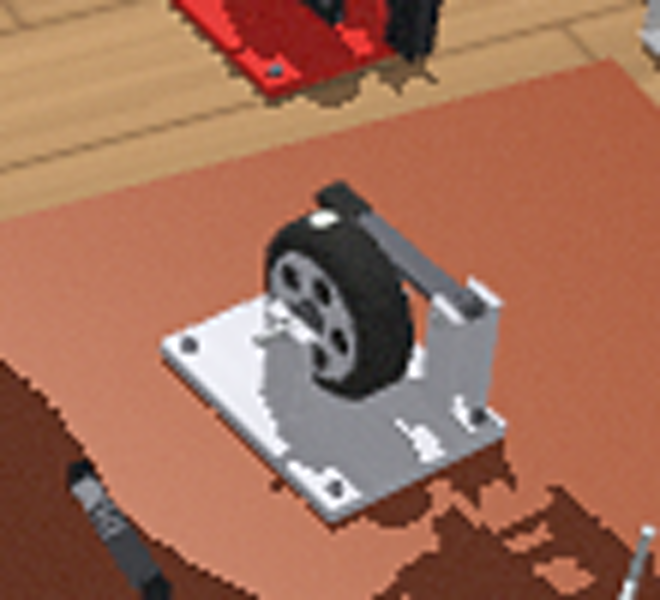

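play_rows(claw=[0.4, 0.4, 0.4, 0.4, 0.4, 0.4, 0.4, 0.4], delta_pos=[[0.03, -0.15, 0], [0.03, -0.15, 0], [0.03, -0.15, 0], [0.03, -0.15, 0], [0.03, -0.15, 0], [0.03, -0.15, 0], [0.03, -0.15, 0], [0.03, -0.15, 0]], delta_rot=[[0, 0, 0], [0, 0, 0], [0, 0, 0], [0, 0, 0], [0, 0, 0], [0, 0, 0], [0, 0, 0], [0, 0, 0]])

```text
time: 6.2
ee_pos: [0.5111, -0.0332, 0.221]
eef_rot: [-0.09, 0.996, -0.0, -0.001]
ft_force: [0.5, 0.4, 0.4]
width: 0.0507
grip_force: 0.0
```

play_rows(claw=[0.4, 0.4, 0.4, 0.4, 0.4, 0.4, 0.4, 0.4], delta_pos=[[0.03, -0.15, 0], [0.03, -0.15, 0], [0.03, -0.15, 0], [0.03, -0.14, 0], [0, 0, 0], [0, 0, 0], [0, 0, 0], [0, 0, 0]], delta_rot=[[0, 0, 0], [0, 0, 0], [0, 0, 0], [0, 0, 0], [0, 0, -0.028], [0, 0, 0], [0, 0, 0], [0, 0, 0]])

```text
time: 7.0
ee_pos: [0.5094, -0.1514, 0.2218]
eef_rot: [-0.134, 0.991, 0.0, -0.0]
ft_force: [0.0, 1.3, 0.8]
width: 0.0526
grip_force: 0.0
```

```bash
python3 - <<'E'
from g import *
w=place(G,[(0,0,.0963)])[0]
delta(w,Q((0,0,-1),G[2]+np.pi/2))
print(r.read_state()["joint_positions"],r.read_state()["width"])
E
```

```text
t 7.0 dpos/.2 [-0.0045 -0.0106  0.6275] drot/pi [ 0.0002 -0.0002 -0.0008] rows>= 2.5106194264874184 0.018426064208319992
[-0.19814014  0.1223946   0.43876296  1.73083536 -0.05397624  1.3010317
  2.09103538] 0.052595910127495135
```

play_rows(claw=[0.4, 0.4, 0.4, 0.4, 0.4, 0.4, 0.4, 0.4], delta_pos=[[-0.004, -0.01, 0], [0, 0, 0.1], [0, 0, 0.1], [0, 0, 0.1], [0, 0, 0.1], [0, 0, 0.1], [0, 0, 0.1], [0, 0, 0.027]], delta_rot=[[0, 0, 0], [0, 0, 0], [0, 0, 0], [0, 0, 0], [0, 0, 0], [0, 0, 0], [0, 0, 0], [0, 0, 0]])

```text
time: 7.8
ee_pos: [0.5097, -0.1535, 0.095]
eef_rot: [-0.134, 0.991, 0.0, -0.001]
ft_force: [-0.7, 0.0, 0.1]
width: 0.0523
grip_force: 0.0
```

play_rows(claw=[0.6, 0.7, 0.8, 0.9, 1, 1, 1, 1], delta_pos=[[0, 0, 0], [0, 0, 0], [0, 0, 0], [0, 0, 0], [0, 0, 0], [0, 0, 0], [0, 0, 0], [0, 0, 0]], delta_rot=[[0, 0, 0], [0, 0, 0], [0, 0, 0], [0, 0, 0], [0, 0, 0], [0, 0, 0], [0, 0, 0], [0, 0, 0]], squeeze=30)

```text
time: 8.6
ee_pos: [0.5111, -0.154, 0.0975]
eef_rot: [-0.134, 0.991, 0.0, 0.0]
ft_force: [-0.6, 0.8, 5.4]
width: 0.0219
grip_force: 29.6
```

play_rows(claw=[1, 1, 1, 1, 1, 1, 1], delta_pos=[[0, 0, -0.05], [0, 0, -0.1], [0, 0, -0.15], [0, 0, -0.15], [0, 0, -0.15], [0, 0, -0.1], [0, 0, 0]], delta_rot=[[0, 0, 0], [0, 0, 0], [0, 0, 0], [0, 0, 0], [0, 0, 0], [0, 0, 0], [0, 0, 0]])

```text
time: 9.3
ee_pos: [0.5119, -0.1545, 0.2401]
eef_rot: [-0.134, 0.991, -0.001, 0.002]
ft_force: [-0.1, 0.7, -1.4]
width: 0.0218
grip_force: 29.7
```

```bash
python3 - <<'E'
from g import *
import cv2
s=r.read_state();print(s["ee_pos"],s["eef_rot"],s["time"],s["width"])
ims=[]
for n in("scene","top"):
    c=r.camera(n);d[n]=c
    u,v=proj(n,s["ee_pos"])[0].astype(int);u-=33;v-=42;print(n,u,v)
    ims.append(cv2.resize(c["pixels"][v:v+84,u:u+66,::-1],(396,504),interpolation=cv2.INTER_CUBIC))
cv2.imwrite("pics/held.png",np.hstack(ims));pickle.dump(d,open("c1.pkl","wb"))
E
```

```text
[ 0.51188336 -0.1544929   0.24005896] [-1.33709146e-01  9.91017737e-01 -5.08003098e-04  2.33456443e-03] 9.3 0.021785532226518477
scene 167 148
top 289 126
```

View pics/held.png

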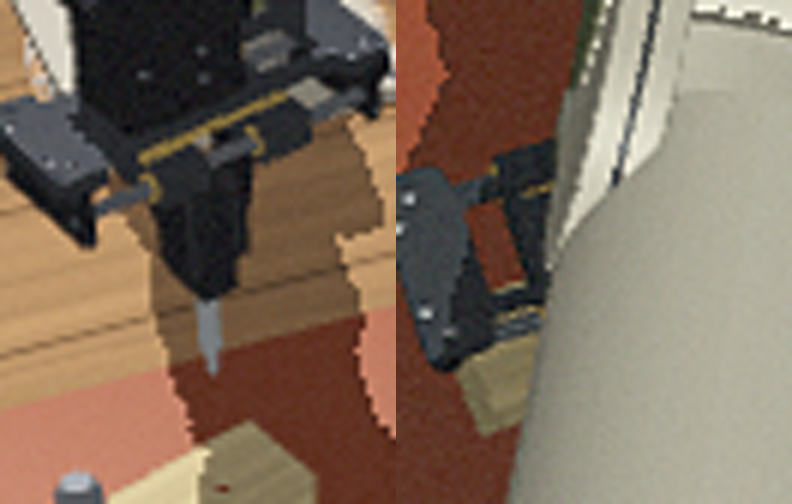

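```bash
python3 - <<'E'
from g import *
s=r.read_state();q=R.from_quat(s["eef_rot"]);p=s["ee_pos"]
d.update(pickle.load(open("c1.pkl","rb")))
f=lambda l:proj("scene",p+q.apply(l))[0].round(1)
print("tip",f([0,0,.0805]),"x+5",f([.005,0,.0805]),"z+5",f([0,0,.0855]),"y+5",f([0,.005,.0805]),"barrel end",f([0,0,.0625]),"block bottom",[f([a,b,.0175]) for a in(-.016,.016) for b in(-.011,.011)])
print("tool x,y",q.apply(np.eye(3))[:2])
# target
ys=S[2]
wz=np.array([np.sin(PHI)*np.cos(ys),np.sin(PHI)*np.sin(ys),np.cos(PHI)])
ax=place(S,[(0,0,.072)])[0];sp=ax+.055*wz;print("spot",sp,"wz",wz)
qt=Q(-wz,ys+np.pi/2)
for off in(.06,.0):
    delta(sp+wz*(.0805+off),qt)
    print(sp+wz*(.0805+off))
E
```

```text
tip [202.3 210.6] x+5 [201.4 209.8] z+5 [202.4 211.8] y+5 [203.6 210. ] barrel end [201.9 206.4] block bottom [array([200.9, 199.5]), array([206.9, 196.6]), array([195.1, 194.2]), array([201.1, 191.4])]
tool x,y [[-9.64171757e-01 -2.65278766e-01 -4.14363144e-06]
 [-2.65278763e-01  9.64171744e-01  1.61865971e-04]]
spot [0.52449485 0.16409349 0.12313753] wz [-0.36191188 -0.06739106  0.92977322]
t 9.4 dpos/.2 [-0.2315  1.5367 -0.0853] drot/pi [ 0.0051 -0.1199  0.0265] rows>= 6.225612172177907 2.5748240219475096
[0.47364623 0.15462505 0.25377066]
t 9.4 dpos/.2 [-0.3416  1.5274  0.1937] drot/pi [ 0.0051 -0.1199  0.0265] rows>= 6.30812413499023 2.5748240219475096
[0.49536094 0.15866851 0.19798427]
```

play_rows(claw=[1, 1, 1, 1, 1, 1, 1, 1], delta_pos=[[0, 0.05, -0.05], [0, 0.1, -0.05], [0, 0.15, 0], [0, 0.15, 0], [0, 0.15, 0], [0, 0.15, 0], [0, 0.15, 0], [0, 0.15, 0]], delta_rot=[[0, 0, 0], [0, 0, 0], [0, 0, 0], [0, 0, 0], [0, 0, 0], [0, 0, 0], [0, 0, 0], [0, 0, 0]])

```text
time: 10.2
ee_pos: [0.4538, 0.0501, 0.2566]
eef_rot: [-0.134, 0.991, -0.0, -0.001]
ft_force: [0.1, -0.3, -0.6]
width: 0.0214
grip_force: 29.7
```

play_rows(claw=[1, 1, 1, 1, 1, 1, 1], delta_pos=[[0, 0.15, 0], [0, 0.1, 0], [0, 0.1, 0], [0, 0, 0], [0, 0, 0], [0, 0, 0], [0, 0, 0]], delta_rot=[[0, 0, 0], [0, 0, 0], [0, 0, 0], [0, -0.04, 0.009], [0, -0.04, 0.009], [0, -0.04, 0.008], [0, 0, 0]])

```text
time: 10.9
ee_pos: [0.4333, 0.1154, 0.2551]
eef_rot: [-0.091, 0.978, 0.025, 0.186]
ft_force: [0.3, -0.5, -0.3]
width: 0.0224
grip_force: 29.7
```

```bash
cat >> g.py <<'E'
ys=S[2];wz=np.array([np.sin(PHI)*np.cos(ys),np.sin(PHI)*np.sin(ys),np.cos(PHI)])
spot=place(S,[(0,0,.072)])[0]+.055*wz;qt=Q(-wz,ys+np.pi/2)
def goal(off,dx=.002,sp=spot): return sp+wz*(.0805+off)-qt.apply([dx,0,0])
E
python3 - <<'E'
from g import *
delta(goal(.06),qt);delta(goal(.02),qt);s=r.read_state();print(s["ee_pos"],s["width"],s["joint_positions"])
E
```

```text
t 10.9 dpos/.2 [-0.2251  0.1544  0.0947] drot/pi [ 0.0049  0.     -0.0002] rows>= 1.1558127350612635 0.10216673835320655
t 10.9 dpos/.2 [-0.2251  0.1513  0.2947] drot/pi [ 0.0049  0.     -0.0002] rows>= 1.6020529957400682 0.10216673835320655
[0.4333124  0.11544591 0.25508372] 0.022388569709779826 [-0.48459486 -0.38380878  0.05067995  2.14213169  0.11222511  1.01531096
  1.28150108]
```

play_rows(claw=[1, 1, 1, 1, 1, 1, 1, 1], delta_pos=[[-0.075, 0.05, 0], [-0.075, 0.05, 0], [-0.075, 0.052, 0], [0, 0, 0.08], [0, 0, 0.08], [0, 0, 0.08], [0, 0, 0.06], [0, 0, 0]], delta_rot=[[0.005, 0, 0], [0, 0, 0], [0, 0, 0], [0, 0, 0], [0, 0, 0], [0, 0, 0], [0, 0, 0], [0, 0, 0]])

```text
time: 11.7
ee_pos: [0.4932, 0.1573, 0.2159]
eef_rot: [-0.09, 0.979, 0.016, 0.184]
ft_force: [0.6, -0.1, -1.2]
width: 0.0223
grip_force: 29.7
```

```bash
python3 - <<'E'
from g import *
import cv2
delta(goal(.02),qt)
s=r.read_state();q=R.from_quat(s["eef_rot"]);p=s["ee_pos"]
ims=[]
for n in("scene","top"):
    c=r.camera(n);d[n]=c
    u,v=proj(n,spot)[0].astype(int)-[25,32];print(n,u,v,"spot",proj(n,spot)[0]-.0,"tip",proj(n,p+q.apply([.002,0,.0805])))
    ims.append(cv2.resize(c["pixels"][v:v+60,u:u+40 if 0 else u+50,::-1],(400,480),interpolation=cv2.INTER_CUBIC))
cv2.imwrite("pics/hover.png",np.hstack(ims));pickle.dump(d,open("c2.pkl","wb"))
E
```

```text
t 11.7 dpos/.2 [ 0.0121  0.0047 -0.0126] drot/pi [-0.0004 -0.0016 -0.0002] rows>= 0.07218307239625062 0.03432804984690198
scene 268 164 spot [293.07092808 196.18744792] tip [[292.32727309 191.73586784]]
top 180 143 spot [205.96723785 175.58157091] tip [[205.70501404 175.91207614]]
```

View pics/hover.png

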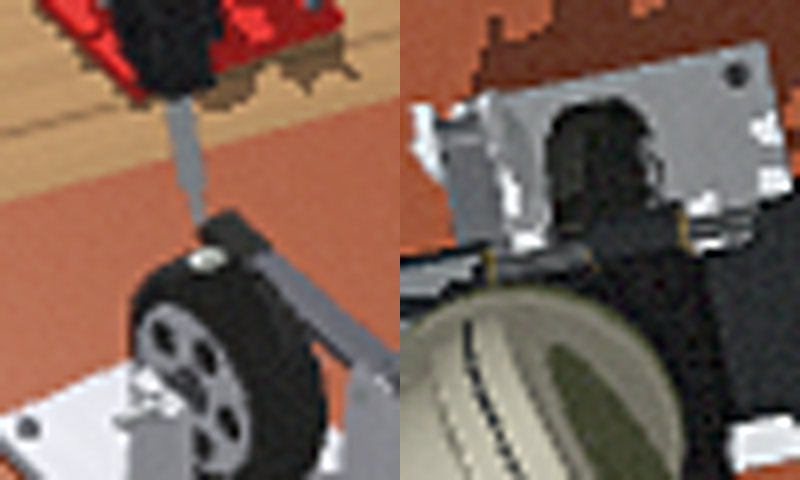

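play_rows(claw=[1, 1, 1, 1, 1, 1], delta_pos=[[0.012, 0.01, 0], [0, 0, 0.02], [0, 0, 0.02], [0, 0, 0.02], [0, 0, 0], [0, 0, 0]], delta_rot=[[0, 0, 0], [0, 0, 0], [0, 0, 0], [0, 0, 0], [0, 0, 0], [0, 0, 0]])

```text
time: 12.4
ee_pos: [0.4955, 0.1597, 0.2057]
eef_rot: [-0.09, 0.978, 0.017, 0.186]
ft_force: [0.9, 0.2, -0.6]
width: 0.022
grip_force: 29.7
```

```bash
cat > f.py <<'E'
from g import *
delta(goal(0,sp=spot+[0,.001,0]),qt)
F=[]
for i in range(12): r.camera("scene");F.append(r.read_state()["ft_force"]@wz)
print("axial F",np.mean(F),np.std(F)/12**.5)
E
python3 f.py
```

```text
t 12.4 dpos/.2 [ 0.0046 -0.0002  0.0356] drot/pi [-0.0001 -0.0002 -0.0004] rows>= 0.14346850679584217 0.010596191211872757
axial F -0.7925816431010446 0.15329274528010664
```

play_rows(claw=[1, 1, 1, 1, 1, 1, 1], delta_pos=[[0.004, 0, 0.01], [0, 0, 0.01], [0, 0, 0.01], [0, 0, 0.01], [0, 0, 0.01], [0, 0, 0], [0, 0, 0]], delta_rot=[[0, 0, 0], [0, 0, 0], [0, 0, 0], [0, 0, 0], [0, 0, 0], [0, 0, 0], [0, 0, 0]])

```text
time: 13.7
ee_pos: [0.4984, 0.1604, 0.1963]
eef_rot: [-0.09, 0.978, 0.017, 0.186]
ft_force: [-0.5, -0.6, -0.1]
width: 0.0221
grip_force: 29.7
```

```bash
python3 f.py
```

```text
t 13.7 dpos/.2 [ 0.0012 -0.0007 -0.0138] drot/pi [-0.0001 -0.0001 -0.0004] rows>= 0.05529049052575818 0.009030126480200547
axial F 0.5608004625104034 0.13832056466505496
```

play_rows(claw=[1, 1, 1, 1, 1], delta_pos=[[0, 0, 0.008], [0, 0, 0.008], [0, 0, 0.007], [0, 0, 0], [0, 0, 0]], delta_rot=[[0, 0, 0], [0, 0, 0], [0, 0, 0], [0, 0, 0], [0, 0, 0]])

```text
time: 14.8
ee_pos: [0.5001, 0.1607, 0.192]
eef_rot: [-0.09, 0.978, 0.017, 0.186]
ft_force: [-2.3, 0.3, 2.6]
width: 0.0223
grip_force: 29.7
```

```bash
python3 f.py; python3 - <<'E'
from g import *
import cv2
c=r.camera("scene");u,v=268,160
cv2.imwrite("pics/press.png",cv2.resize(c["pixels"][v:v+60,u:u+60,::-1],(600,600),interpolation=cv2.INTER_CUBIC))
E
```

```text
t 14.8 dpos/.2 [ 0.0013 -0.0006 -0.0368] drot/pi [-0.0001 -0.0001 -0.0004] rows>= 0.14716611406337815 0.00936364962427686
axial F 2.000871457554792 0.13982018977430485
```

View pics/press.png

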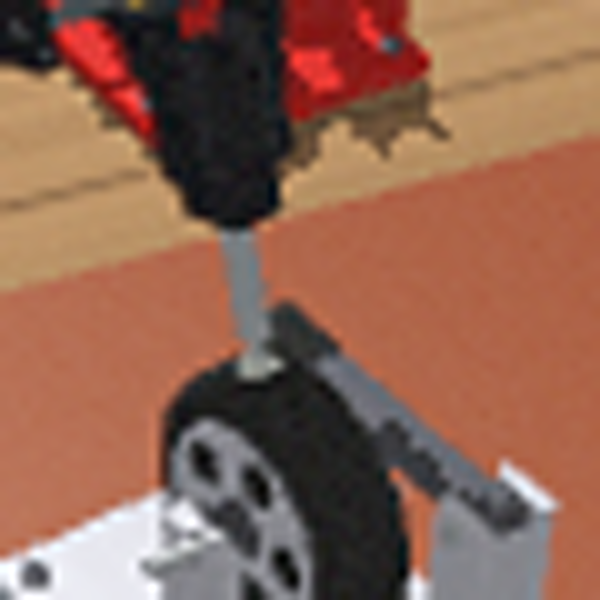

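```bash
python3 -c "
from bench import r
print(r.close_job())"
```

```text
the job is handed in; nothing more can be done
None
```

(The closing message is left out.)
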